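Set up the drop-front tune-up cabinet

TASK

Get the tune-up cabinet ready for work: pull both slide-out support bars out to their stops while its flap is still shut, then lower the flap onto them so that it lies level. Guide the flap down gently all the way rather than letting it drop, and leave the other things on the bench where they are.

Things in the scene. Friction and masses are not known exactly. Their poses are not given: they have to be found in the camera images.
- cabinet: Grey cabinet fixed to the bench, 300 mm wide (y), 195 deep, 238 high; open front above a solid plinth 115 mm high from which two wooden support bars slide. Origin: on the bench (height 0), at the front face, below the middle of the hinge line. Its x points into the cabinet (away from the robot at yaw 0), y to the robot's left along the hinge, z up. Yaw varies by up to 0.25 rad either way.
- flap_hinge (a point): Middle of the flap's hinge line, 120 mm above the bench; the line runs along the cabinet's y. The flap is a plywood panel 288 mm wide and 10 mm thick, reaching from the hinge to 115 mm from it, with a steel loop handle on its free edge.
- flap (a joint): Flap angle, rad. 0 = shut: it slopes up and back over the cabinet, 0.4 rad off upright. Grows as its free edge comes forward (cabinet -x) and down; 0.4 = upright; 1.97 = level (on the supports it rests within 0.02 of that); with the supports in it sags to about 2.2. About 0.35 kg and swings almost freely: it falls shut on one side of upright, falls open on the other.
- flap_handle (a point): Middle of the flap's grab bar: steel, 12 mm round, 110 mm long, parallel to the hinge, 165 mm from the hinge line in the plane of the panel, beyond its free edge, with 44 mm free between bar and panel. The bar turns between fingers that hold it, so a hand pointing down can take it from above and carry it round the hinge in an arc.
- left_support (a joint): Travel in m of the support bar on the left (cabinet y = +0.100 m): 0 = pushed in, 0.100 = fully out at its stop, sliding straight out along the cabinet's -x. It may start up to 15 mm out. It slides with about 2 N friction and stays where it is left.
- right_support (a joint): The same for the support bar on the right (cabinet y = -0.100 m).
- left_pull (a point): Grip point of the left support: mid height and width of its wooden grip tab, 92 mm above the bench; when pushed in, 45 mm in front of the cabinet's face. The tab is 14 mm wide (cabinet y), 16 high (84 to 100 mm above the bench) and reaches 62 mm in front of that face; the bar behind it is 20 mm wide, its top at 114 mm, just under the level flap.
- right_pull (a point): The same point of the right support.
- bin: Bystander: small green tilting bin of spent spark plugs on a steel pivot bracket, 110 x 142 x 95 mm, origin at the centre of its underside; stands beside the cabinet.
- gauge: Bystander: chrome gap wheel gauge lying flat, 55 mm across, 7 mm high, origin at the centre of its underside.
- hub: Bystander: black rubber mower tyre with hub lying flat, 144 mm across, 53 mm high, origin at the centre of its underside.
- tap: Bystander: brass fuel tap lying on the bench, 70 mm long, 39 mm high, origin at the centre of its underside.

How it is judged:
On the way, in this order (a step that is already met when the one before it is completed fails the run):
1. both supports are pulled out to their stops (at least 88 mm of 100) while the flap is still shut (below 0.3 rad) (value of joint each of left_support, right_support above 0.088 m and value of joint flap below 0.3 rad), for 0.2 s.
2. the flap is lowered level (within 0.06 rad) onto the pulled-out supports (value of joint each of left_support, right_support above 0.085 m and value of joint flap between 1.91 and 2.03 rad), for 0.2 s.
At the end, for the whole second after the job is handed in: Both supports stand at least 85 mm out of their 100 mm travel, and the flap lies at rest on them, level within 0.06 rad (joint 1.91 to 2.03) (all of step 2 and velocity of joint flap between -0.1 and 0.1 rad/s); the robot touches nothing.
It fails at once if the flap drops: it swings open faster than 3 rad/s (about 0.5 m/s at the handle) (velocity of joint flap above 3 rad/s).
It fails at once if a bystander (bin, gauge, hub or tap) is moved more than 30 mm (distance of any of bin, gauge, hub, tap from where it was at the start of the episode above 0.03 m).
It also fails if it takes over 70 s, if anything falls off the work surface, if the arm or the gripper's body presses on something with over 40 N, if the wrist force passes 120 N, or if a joint passes its speed limit or range.

ROBOT

A 6-joint arm with a two-finger parallel gripper is mounted at the origin on the work surface. World frame = base frame: x ahead of the robot, y to its left, z up, the work surface at z = 0. Lengths are in m, angles in rad, forces in N, time in s.
With the tool pointing down it reaches from about 0.25 to 0.8 m from the base axis. Payload 8.5 kg.
Tool frame: the origin (TCP) lies at the very end of the fingers, on their centre line; the grasp point (between the pads) lies behind it (robot.grip_depth is the z of the grasp point in the tool frame, in m); z points along the fingers, x is the direction in which the jaws open and shut, and the axes are right-handed (so a half turn about z gives the same grasp; the last joint's range is limited). The gripper opens to 85 mm and grips with 20 to 120 N. Pads are 22 mm wide; open, the fingers measure 114 mm over their backs; the gripper's body (76 mm by 85 mm) begins 54 mm behind the grasp point. The pads swing forward as they close: fully open they stand 13 mm farther back than shut.
Start: joints at [1.342, 0.238, -0.013, 1.319, 0, 1.571], TCP at [0.119, 0.511, 0.231] pointing down, gripper open.
Joint ranges: [-2.66, 2.66], [-1.03, 1.9], [-1.14, 1.46], [-1.82, 2.27], [-1.45, 1.34], [-3.14, 3.14]. Speed limits (rad/s): [2.22, 2.22, 2.79, 3.14, 3.14, 3.14].

INTERFACE

Orientations are given as a unit quaternion [w, x, y, z].
In Python, from workcell import status, cams, robot gives the robot as it stands.
- The arm moves only by the shell command python3 -m pendant 'ROWS' [OPENING] [FORCE]. ROWS is JSON, a list of rows, each a list of 6 numbers: the shift along the tool's x, y, z in m, then the turn, a rotation vector about the tool's x, y, z in degrees. A call has 1 to 12 rows; each row shifts and turns the commanded pose from where the row before left it, along the tool's axes as they then stand; what a row does not reach is not made up. A row lasts 1/10 s, in which the tool goes at most 50 mm and 8.59 degrees, less where a joint would pass 70% of its speed; a pose out of reach is approached as far as the arm can. A call with a gripper value outside its range is refused whole. OPENING is the opening in per cent of the stroke, from 0 (shut) to 100 (fully open), set as the call begins (- or left out, the last holds). The fingers move at their own pace and stop on an object; FORCE is the grip in N (left out, the last holds). Time passes only in rows, so rows that do not move let the fingers close. It gives the time, the measured TCP pose, the force and the opening at its end, in the units of the state.
- status.sense(): the state, without advancing time (a new reading comes with each control period).
- cams.grab_frame(name): name is "side" or "top"; returns the picture (400x640x3 uint8, blue, green, red); there is no depth.
- cams.calibration(name): a dict with "mtx" (3x3 intrinsics, pixels), "distortion" ([k1, k2, p1, p2, k3] as OpenCV has them; the pictures are not rectified), "xyz" and "rotation" of the camera in the world. Camera axes: x right, y down, z forward; pixel columns grow to the right and rows downward; lengths in m; the calibration is good to about 2 mm. A picture is of the moment at which its call begins. calibration takes no time and is no camera call.
- robot.job_done(): hands the job in, once; it reports no verdict.
Trained networks look in the newest picture that a camera, given by its name, has taken for a name from the list of things; names that differ only in an ending like _2 or _b are one class to them, and where a whole thing is asked for, a point or a joint stands for the part that bears it (a point fixed in the world has none). Each returns a list of dicts, best first, with "conf" (0 to 1); they miss things now and then, are a little off and sometimes report something else, mostly with a low value. They report only what shows in the picture. A call takes as long as a camera call.
- cams.look_for(target, camera): "extent" ([left, top, right, bottom] as shares, 0 to 1, of the picture: columns of its width, rows of its height, round what is visible of it).
- cams.spot_point(target, camera): "location" ([column, row] as shares, 0 to 1, of the picture: columns of its width, rows of its height: a listed point, or the origin of a listed thing).
The state is a dict: "time_s": time; "qpos": joint angles; "qd": joint speeds; "effort": joint torques, N m; "position": TCP position; "eef_rot": TCP orientation; "force": force on the tool from outside, world axes, zero at the start; "ft_torque": the same for the moment, N m; "finger_gap": finger opening in m.
Only numpy, scipy, OpenCV 4.12 (cv2) and the standard library are available. Lean on these libraries where they do the work, as an engineer would, in place of code of your own. Each camera call takes 0.05 s, during which the arm holds its last target.

## Working session

There is one attempt and no reset: what is moved stays moved. The work goes in short steps, Python scripts to look and compute and a shell command to move; the robot and the scene stay as the last step left them, time stands still between calls to the robot, and variables do not carry over. Pictures are saved under pics/ and viewed, and the job is handed in when it is done.

```bash
ls; mkdir -p pics
python3 - <<'E'
from workcell import status,cams,robot
import cv2
s=status.sense(); print(s['time_s'],s['position'],s['eef_rot'],s['finger_gap'],robot.grip_depth)
for n in('side','top'):
    f=cams.grab_frame(n); cv2.imwrite(f'pics/{n}0.png',f)
    c=cams.calibration(n); print(n,c)
    for t in('flap_hinge','flap_handle','left_pull','right_pull'):
        print(t,[(round(d['conf'],2),d['location']) for d in cams.spot_point(t,n)[:2]])
E
```

```text
pics
0.0 [0.11898112 0.51093323 0.2306691 ] [ 4.48589652e-04  7.83195564e-01  6.21775036e-01 -5.58003582e-04] 0.08548422633710048 -0.0187
side {'mtx': array([[452.07293833,   0.        , 315.88696103],
       [  0.        , 452.07293833, 194.89323575],
       [  0.        ,   0.        ,   1.        ]]), 'distortion': array([0.03647283, 0.        , 0.        , 0.        , 0.        ]), 'xyz': array([ 0.52043828, -0.78777386,  0.97470485]), 'rotation': array([-0.39575539,  0.91645973, -0.05372681,  0.02434466])}
flap_hinge [(0.58, [0.4944, 0.5445]), (0.2, [0.5692, 0.842])]
flap_handle [(0.91, [0.532, 0.43])]
left_pull [(0.53, [0.4552, 0.5032])]
right_pull [(0.63, [0.4748, 0.6447])]
top {'mtx': array([[373.14875062,   0.        , 313.74396138],
       [  0.        , 373.14875062, 197.90594614],
       [  0.        ,   0.        ,   1.        ]]), 'distortion': array([0.00939911, 0.        , 0.        , 0.        , 0.        ]), 'xyz': array([0.4659785 , 0.00877806, 1.08027001]), 'rotation': array([ 0.07014731, -0.70273559,  0.70667235, -0.04308403])}
flap_hinge [(0.58, [0.4963, 0.5058])]
flap_handle [(0.76, [0.4986, 0.3983])]
left_pull [(0.64, [0.4434, 0.5553])]
right_pull [(0.69, [0.5563, 0.5485])]
```

View images.

View pics/side0.png

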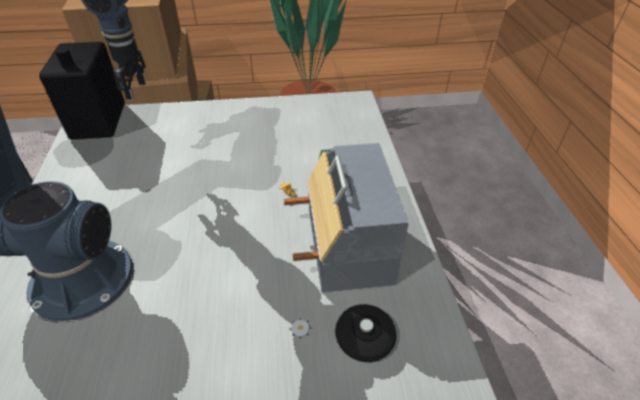

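View pics/top0.png

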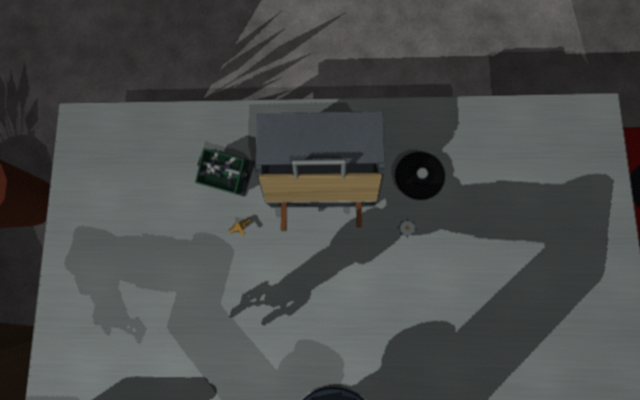

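```bash
cat > h.py <<'E'
import numpy as np,cv2
from scipy.spatial.transform import Rotation as R
from workcell import status,cams,robot
def Rq(q): return R.from_quat([q[1],q[2],q[3],q[0]])
def ray(n,loc):
    c=cams.calibration(n)
    p=np.array([[loc[0]*640,loc[1]*400]],float).reshape(1,1,2)
    u=cv2.undistortPoints(p,c['mtx'],np.array(c['distortion']))[0,0]
    d=Rq(c['rotation']).apply([u[0],u[1],1]); return np.array(c['xyz']),d/np.linalg.norm(d)
def at_z(n,loc,z):
    o,d=ray(n,loc); return o+d*(z-o[2])/d[2]
def tri(a,b):
    A=np.zeros((3,3));B=np.zeros(3);L=[ray(*a),ray(*b)]
    for o,d in L:
        P=np.eye(3)-np.outer(d,d);A+=P;B+=P@o
    x=np.linalg.solve(A,B)
    return x,[round(np.linalg.norm((np.eye(3)-np.outer(d,d))@(x-o)),4) for o,d in L]
def proj(n,X):
    c=cams.calibration(n); r=Rq(c['rotation']).inv()
    t=-r.apply(c['xyz'])
    return cv2.projectPoints(np.atleast_2d(np.array(X,float)),r.as_rotvec(),t,c['mtx'],np.array(c['distortion']))[0][:,0]
E
python3 - <<'E'
from h import *
np.set_printoptions(precision=4,suppress=True)
D={'hinge':([.4944,.5445],[.4963,.5058],.12),'handle':([.532,.43],[.4986,.3983],.12+.165*np.cos(.4)),'L':([.4552,.5032],[.4434,.5553],.092),'R':([.4748,.6447],[.5563,.5485],.092)}
for k,(s,t,z) in D.items():
    print(k,*tri(('side',s),('top',t)),at_z('side',s,z),at_z('top',t,z))
E
```

```text
hinge [0.6164 0.0359 0.109 ] [np.float64(0.005), np.float64(0.005)] [0.6202 0.0263 0.12  ] [0.6097 0.0354 0.12  ]
handle [0.6809 0.0274 0.2715] [np.float64(0.003), np.float64(0.003)] [0.6777 0.0257 0.272 ] [0.684  0.0275 0.272 ]
L [0.5614 0.1269 0.0901] [np.float64(0.0001), np.float64(0.0001)] [0.5611 0.1248 0.092 ] [0.5613 0.1266 0.092 ]
R [ 0.5732 -0.0665  0.0747] [np.float64(0.0041), np.float64(0.0041)] [ 0.5762 -0.0799  0.092 ] [ 0.5673 -0.0654  0.092 ]
```

Run:
```python
import cv2
a=cv2.imread('pics/top0.png')[100:250,190:450]; cv2.imwrite('pics/topz.png',cv2.resize(a,None,fx=3,fy=3,interpolation=cv2.INTER_CUBIC))
a=cv2.imread('pics/side0.png')[130:300,270:430]; cv2.imwrite('pics/sidez.png',cv2.resize(a,None,fx=3.5,fy=3.5,interpolation=cv2.INTER_CUBIC))
```

```text
(no output)
```

View pics/topz.png

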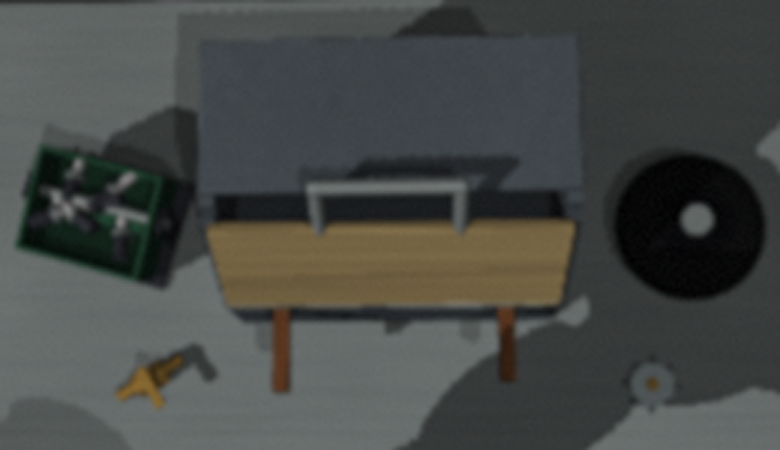

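View pics/sidez.png

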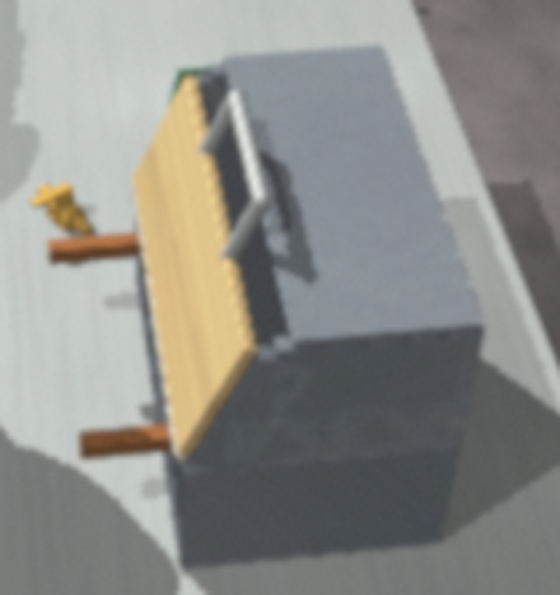

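```bash
cat > fit.py <<'E'
from h import *
from scipy.optimize import least_squares
np.set_printoptions(precision=4,suppress=True)
s,c=np.sin(.4),np.cos(.4)
T=lambda u,v:(190+u/3,100+v/3)
S=lambda u,v:(270+u/3.5,130+v/3.5)
O=[('top',T(201,40),(.195,.15,.238)),('top',T(578,37),(.195,-.15,.238)),
('top',T(308,185),(.165*s,.055,.12+.165*c)),('top',T(466,185),(.165*s,-.055,.12+.165*c)),
('side',S(381,47),(.195,.15,.238)),('side',S(482,326),(.195,-.15,.238)),
('side',S(183,567),(0,-.15,0)),('side',S(441,541),(.195,-.15,0)),
('side',S(235,95),(.165*s,.055,.12+.165*c)),('side',S(264,200),(.165*s,-.055,.12+.165*c)),
('top',T(281,391),('L')),('top',T(508,380),('R')),('side',S(50,250),('L')),('side',S(81,443),('R'))]
def w(p,q):
    x,y,a=p[:3]; return np.array([x+np.cos(a)*q[0]-np.sin(a)*q[1],y+np.sin(a)*q[0]+np.cos(a)*q[1],q[2]])
def res(p):
    r=[]
    for n,uv,q in O:
        if q=='L': q=(-.062-p[3],.1,.092)
        elif q=='R': q=(-.062-p[4],-.1,.092)
        r.append(proj(n,w(p,q))[0]-uv)
    return np.array(r).ravel()
if __name__=='__main__':
    f=least_squares(res,[.61,.03,0,0,0],loss='soft_l1'); p=f.x
    print(p); print(f.fun.reshape(-1,2))
    for n,q in dict(hinge=(0,0,.12),handle=(.165*s,0,.12+.165*c),L=(-.045-p[3],.1,.092),R=(-.045-p[4],-.1,.092)).items(): print(n,w(p,q))
E
python3 fit.py
python3 - <<'E'
from h import *
for t in('bin','gauge','hub','tap'):
  for n in('top',): print(t,[(round(d['conf'],2),at_z(n,d['location'],0).round(3)) for d in cams.spot_point(t,n)[:2]])
E
```

```text
[0.6141 0.0268 0.0003 0.0116 0.0029]
[[-0.3218 -0.3512]
 [ 0.3952 -1.5809]
 [ 2.1332  0.4181]
 [-1.1964 -0.2012]
 [ 0.2499 -1.4285]
 [ 0.8543 -0.9839]
 [-1.4234  0.6061]
 [-0.4346  0.7233]
 [ 0.0233  0.2949]
 [-1.0278 -0.1252]
 [-0.0351 -0.3642]
 [-0.1816 -0.4264]
 [-0.3913 -0.0359]
 [-0.3813  0.1912]]
hinge [0.6141 0.0268 0.12  ]
handle [0.6783 0.0268 0.272 ]
L [0.5574 0.1268 0.092 ]
R [ 0.5662 -0.0732  0.092 ]
bin [(0.62, array([0.725, 0.302, 0.   ]))]
gauge [(0.71, array([ 0.555, -0.219,  0.   ]))]
hub [(0.73, array([ 0.71 , -0.258,  0.   ])), (0.56, array([0.638, 0.026, 0.   ]))]
tap [(0.74, array([0.56 , 0.264, 0.   ]))]
```

```bash
python3 -m pendant '[[0,0,0,0,0,-6.5],[0,0,0,0,0,-6.6],[-0.032,0.036,0,0,0,0],[-0.032,0.036,0,0,0,0],[-0.032,0.036,0,0,0,0],[-0.032,0.036,0,0,0,0],[-0.032,0.036,0,0,0,0],[-0.032,0.036,0,0,0,0],[-0.032,0.036,0,0,0,0],[-0.032,0.036,0,0,0,0],[-0.032,0.036,0,0,0,0],[-0.032,0.036,0,0,0,0]]' 45 40
```

```text
time_s: 1.9
position: [0.4803, 0.1896, 0.2315]
eef_rot: [0.0, 0.707, 0.707, 0.0]
force: [0.0, 1.0, 0.6]
finger_gap: 0.0386
```

```bash
python3 -m pendant '[[-0.031,0.035,0,0,0,0],[-0.031,0.035,0,0,0,0],[0,0,0.04,0,0,0],[0,0,0.04,0,0,0],[0,0,0.03,0,0,0],[0,0,0,0,0,0]]'
python3 - <<'E'
from h import *
f=cams.grab_frame('side'); cv2.imwrite('pics/s1.png',cv2.resize(f[130:300,230:430],None,fx=3.5,fy=3.5))
f=cams.grab_frame('top'); cv2.imwrite('pics/t1.png',cv2.resize(f[100:250,190:450],None,fx=3,fy=3))
print(status.sense()['position'])
E
```

```text
time_s: 2.5
position: [0.5464, 0.1284, 0.1175]
eef_rot: [-0.002, 0.707, 0.707, -0.003]
force: [-0.1, 0.3, 0.1]
finger_gap: 0.0382
[0.54903924 0.12921078 0.1218407 ]
```

View pics/s1.png

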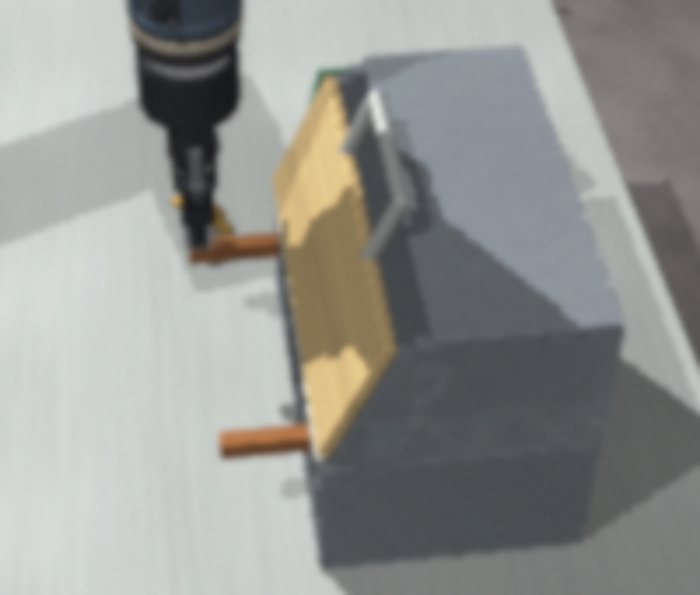

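View pics/t1.png

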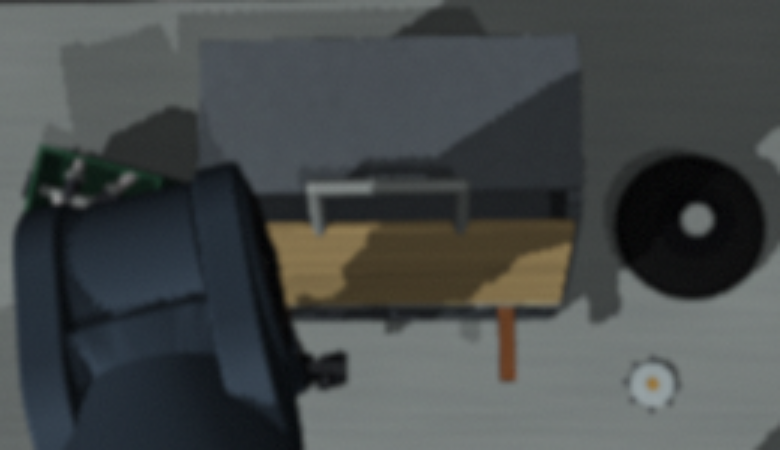

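```bash
python3 -m pendant '[[-0.002,0.003,0.024,0,0,0],[0,0,0.024,0,0,0],[0,0,0,0,0,0],[0,0,0,0,0,0]]'; python3 -m pendant '[[0,0,0,0,0,0],[0,0,0,0,0,0],[0,0,0,0,0,0],[0,0,0,0,0,0],[0,0,0,0,0,0]]' 0 50
```

```text
time_s: 3.0
position: [0.5529, 0.1275, 0.0752]
eef_rot: [0.001, 0.707, 0.707, 0.001]
force: [-0.1, -0.7, 0.4]
finger_gap: 0.0383
time_s: 3.5
position: [0.5533, 0.1286, 0.0754]
eef_rot: [0.0, 0.707, 0.707, 0.002]
force: [-0.4, 5.7, 5.0]
finger_gap: 0.0134
```

```bash
python3 -m pendant '[[0,-0.015,0,0,0,0],[0,-0.02,0,0,0,0],[0,-0.02,0,0,0,0],[0,-0.015,0,0,0,0],[0,-0.01,0,0,0,0],[0,0,0,0,0,0],[0,0,0,0,0,0]]';python3 -m pendant '[[0,-0.003,0,0,0,0],[0,-0.003,0,0,0,0],[0,0,0,0,0,0]]'
```

```text
time_s: 4.2
position: [0.4728, 0.1285, 0.0753]
eef_rot: [0.0, 0.707, 0.707, 0.002]
force: [-1.2, 4.2, 7.8]
finger_gap: 0.0132
time_s: 4.5
position: [0.4676, 0.1285, 0.0754]
eef_rot: [0.001, 0.707, 0.707, 0.002]
force: [0.6, 5.4, 8.9]
finger_gap: 0.0132
```

Moved 85.7 mm with no stop yet; creep to feel the stop.

```bash
python3 -m pendant '[[0,-0.002,0,0,0,0],[0,0,0,0,0,0]]';python3 -m pendant '[[0,-0.002,0,0,0,0],[0,0,0,0,0,0]]';python3 -m pendant '[[0,-0.002,0,0,0,0],[0,0,0,0,0,0]]'
```

```text
time_s: 4.7
position: [0.4659, 0.1285, 0.0753]
eef_rot: [0.001, 0.707, 0.707, 0.003]
force: [1.9, 5.2, 8.3]
finger_gap: 0.0131
time_s: 4.9
position: [0.466, 0.1285, 0.0754]
eef_rot: [0.002, 0.707, 0.707, 0.004]
force: [10.2, 3.7, -0.5]
finger_gap: 0.0132
time_s: 5.1
position: [0.4659, 0.1285, 0.0754]
eef_rot: [0.003, 0.707, 0.707, 0.005]
force: [18.1, 3.7, -7.2]
finger_gap: 0.0136
```

```bash
python3 -m pendant '[[0,0.004,0,0,0,0],[0,0,0,0,0,0]]'; python3 -m pendant '[[0,0,0,0,0,0],[0,0,0,0,0,0],[0,0,0,0,0,0],[0,0,-0.03,0,0,0],[0,0,-0.03,0,0,0],[-0.04,0.019,0,0,0,0],[-0.04,0.019,0,0,0,0],[-0.04,0.019,0,0,0,0],[-0.04,0.019,0,0,0,0],[-0.04,0.019,0,0,0,0],[0,0,0,0,0,0],[0,0,0,0,0,0]]' 45 50
python3 - <<'E'
from h import *
f=cams.grab_frame('side'); cv2.imwrite('pics/s2.png',cv2.resize(f[130:300,230:430],None,fx=3.5,fy=3.5))
print(status.sense()['position'])
E
```

```text
time_s: 5.3
position: [0.4665, 0.1285, 0.0753]
eef_rot: [0.001, 0.707, 0.707, 0.003]
force: [1.6, 5.7, 7.7]
finger_gap: 0.0134
time_s: 6.5
position: [0.5586, -0.0737, 0.1328]
eef_rot: [-0.001, 0.708, 0.706, -0.0]
force: [-0.4, 0.5, -0.0]
finger_gap: 0.0384
[ 0.55827097 -0.07277549  0.13291943]
```

View pics/s2.png

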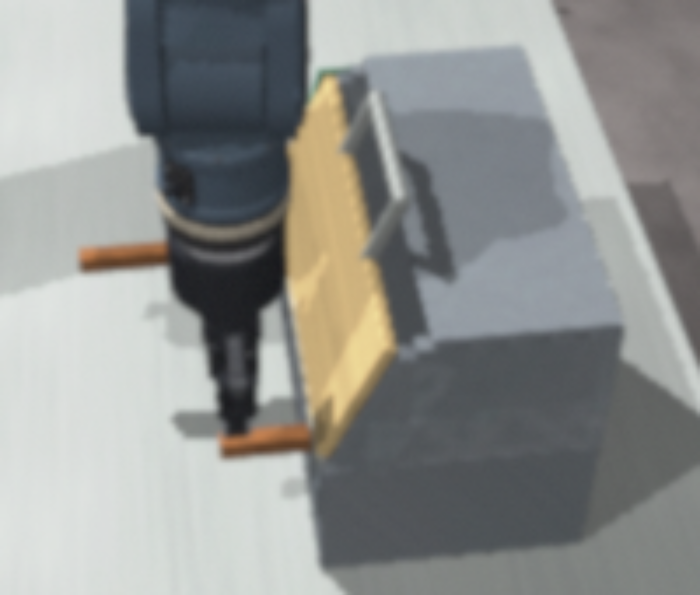

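```bash
python3 -m pendant '[[0.001,0.002,0.029,0,0,0],[0,0,0.029,0,0,0],[0,0,0,0,0,0],[0,0,0,0,0,0]]'; python3 -m pendant '[[0,0,0,0,0,0],[0,0,0,0,0,0],[0,0,0,0,0,0],[0,0,0,0,0,0],[0,0,0,0,0,0]]' 0 50
```

```text
time_s: 6.95
position: [0.5603, -0.0707, 0.0757]
eef_rot: [-0.0, 0.707, 0.708, -0.0]
force: [1.2, 0.7, 0.2]
finger_gap: 0.0386
time_s: 7.45
position: [0.5619, -0.0714, 0.077]
eef_rot: [0.001, 0.707, 0.707, 0.001]
force: [0.4, 3.1, 6.7]
finger_gap: 0.0134
```

```bash
python3 -m pendant '[[0,-0.015,0,0,0,0],[0,-0.02,0,0,0,0],[0,-0.02,0,0,0,0],[0,-0.02,0,0,0,0],[0,-0.01,0,0,0,0],[0,-0.005,0,0,0,0],[0,-0.002,0,0,0,0],[0,0,0,0,0,0]]';python3 -m pendant '[[0,-0.002,0,0,0,0],[0,0,0,0,0,0]]';python3 -m pendant '[[0,-0.002,0,0,0,0],[0,0,0,0,0,0]]'
```

```text
time_s: 8.25
position: [0.47, -0.0715, 0.077]
eef_rot: [0.001, 0.707, 0.707, 0.001]
force: [-1.4, 3.1, 10.7]
finger_gap: 0.0131
time_s: 8.45
position: [0.4685, -0.0715, 0.077]
eef_rot: [0.001, 0.707, 0.707, 0.001]
force: [0.6, 3.3, 9.5]
finger_gap: 0.0129
time_s: 8.65
position: [0.4666, -0.0715, 0.077]
eef_rot: [0.001, 0.707, 0.707, 0.002]
force: [0.8, 3.5, 8.9]
finger_gap: 0.0134
```

```bash
python3 -m pendant '[[0,-0.002,0,0,0,0],[0,0,0,0,0,0]]';python3 -m pendant '[[0,-0.002,0,0,0,0],[0,0,0,0,0,0]]'
```

```text
time_s: 8.85
position: [0.4661, -0.0715, 0.077]
eef_rot: [0.002, 0.707, 0.707, 0.002]
force: [7.0, 4.4, 2.8]
finger_gap: 0.0132
time_s: 9.05
position: [0.4661, -0.0716, 0.0771]
eef_rot: [0.003, 0.707, 0.707, 0.004]
force: [16.1, 4.0, -4.7]
finger_gap: 0.0132
```

```bash
python3 -m pendant '[[0,0.004,0,0,0,0],[0,0,0,0,0,0]]'; python3 -m pendant '[[0,0,0,0,0,0],[0,0,0,0,0,0],[0,0,0,0,0,0],[0,0,-0.03,0,0,0],[0,0,-0.045,0,0,0],[0,0,-0.045,0,0,0],[0,0,-0.045,0,0,0],[0,0,-0.045,0,0,0],[0,0,-0.045,0,0,0],[0,0,-0.018,0,0,0]]' 45 50;python3 -m pendant '[[0,0,0,0,0,8.2],[0,0,0,0,0,8.2],[0,0,0,0,0,8.2],[0,0,0,0,0,8.2],[0,0,0,0,0,8.2],[0,0,0,0,0,8.2],[0,0,0,0,0,8.2],[0,0,0,0,0,8.2],[0,0,0,0,0,8.2],[0,0,0,0,0,8.2],[0,0,0,0,0,8.0],[0,0,0,0,0,0]]' 60
python3 - <<'E'
from h import *
print(status.sense()['position'],status.sense()['eef_rot'],status.sense()['qpos'])
for n in('side','top'):
    f=cams.grab_frame(n); cv2.imwrite(f'pics/{n}3.png',cv2.resize(f[100:300,210:450],None,fx=3,fy=3))
    for t in('flap_handle','left_pull','right_pull'):
        for d in cams.spot_point(t,n)[:1]: print(n,t,d['conf'],at_z(n,d['location'],.272 if t[0]=='f' else .092))
E
```

```text
time_s: 9.25
position: [0.4672, -0.0715, 0.077]
eef_rot: [0.001, 0.707, 0.707, 0.002]
force: [2.7, 4.2, 8.6]
finger_gap: 0.0137
time_s: 10.25
position: [0.4655, -0.072, 0.3524]
eef_rot: [0.002, 0.707, 0.707, 0.001]
force: [0.2, 0.4, -0.0]
finger_gap: 0.0386
time_s: 11.45
position: [0.4648, -0.0718, 0.3482]
eef_rot: [0.0, 1.0, -0.001, -0.0]
force: [-0.0, 0.0, 0.0]
finger_gap: 0.0512
[ 0.46479366 -0.07183363  0.34817048] [ 7.99440096e-05  9.99999263e-01 -1.18167505e-03 -2.68608505e-04] [-1.53180174e-01  1.31010042e-01  1.46605481e-01  1.58689858e+00
 -2.39386693e-04  1.41997956e+00]
side flap_handle 0.84 [0.68964614 0.02090873 0.272     ]
side left_pull 0.98 [0.47965113 0.12064861 0.092     ]
side right_pull 0.63 [ 0.47387525 -0.07855535  0.092     ]
top flap_handle 0.87 [0.68354361 0.02419607 0.272     ]
top left_pull 0.91 [0.47676296 0.12033772 0.092     ]
top right_pull 0.59 [ 0.47035937 -0.06685211  0.092     ]
```

View pics/side3.png

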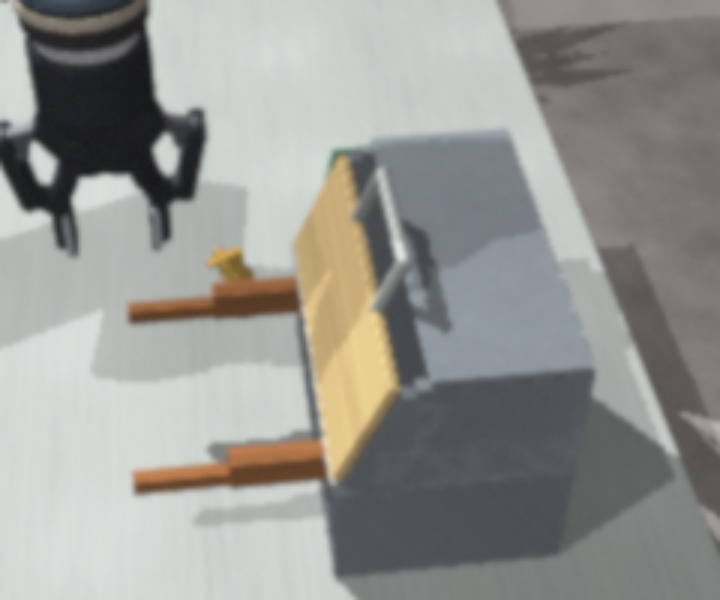

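View pics/top3.png

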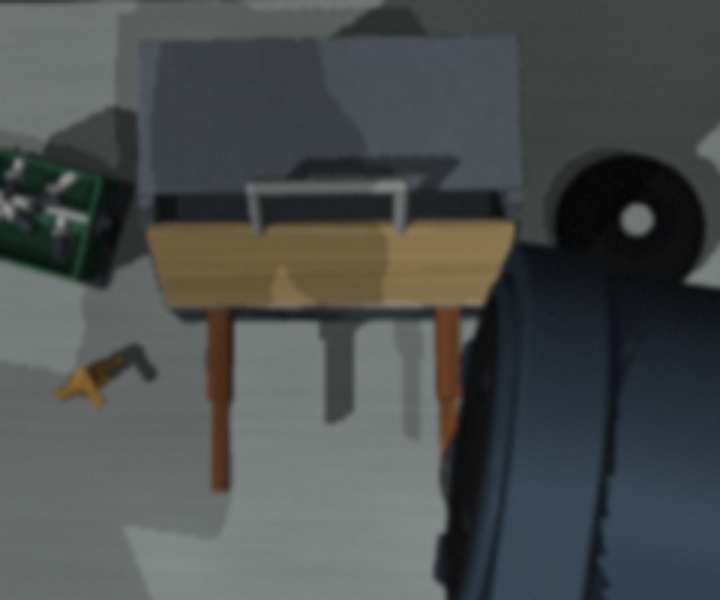

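```bash
python3 -m pendant '[[0.043,-0.0196,0,0,0,0],[0.043,-0.0196,0,0,0,0],[0.043,-0.0196,0,0,0,0],[0.043,-0.0196,0,0,0,0],[0.043,-0.0196,0,0,0,0],[0,0,0.03,0,0,0],[0,0,0,0,0,0],[0,0,0,0,0,0]]'
python3 - <<'E'
from h import *
f=cams.grab_frame('side'); cv2.imwrite('pics/s4.png',cv2.resize(f[100:300,210:450],None,fx=3,fy=3))
print(status.sense()['position'])
E
```

```text
time_s: 12.65
position: [0.6788, 0.0261, 0.3177]
eef_rot: [0.0, 1.0, 0.0, -0.002]
force: [-1.4, 0.3, 0.5]
finger_gap: 0.051
[0.67882736 0.02585834 0.31948799]
```

View pics/s4.png

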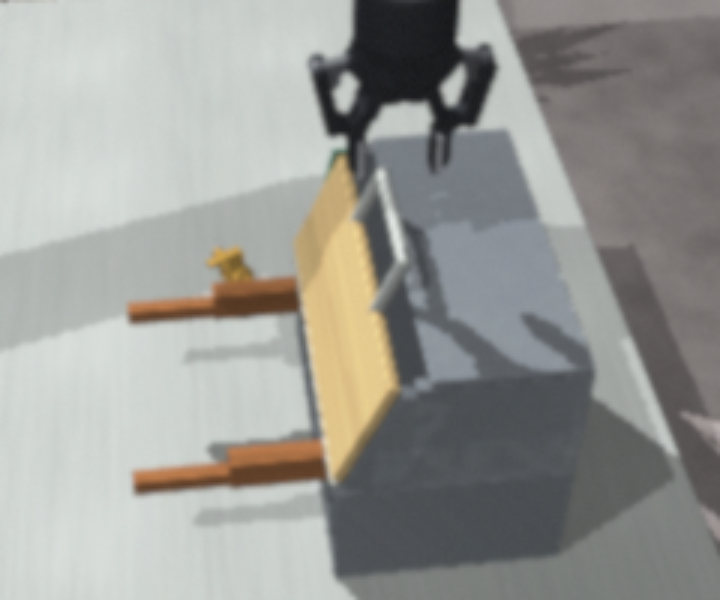

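```bash
python3 -m pendant '[[0,0,0.022,0,0,0],[0,0,0.022,0,0,0],[0,0,0.020,0,0,0],[0,0,0,0,0,0],[0,0,0,0,0,0]]'; python3 -m pendant '[[0,0,0,0,0,0],[0,0,0,0,0,0],[0,0,0,0,0,0],[0,0,0,0,0,0],[0,0,0,0,0,0],[0,0,0,0,0,0],[0,0,0,0,0,0]]' 0 30
python3 - <<'E'
from h import *
f=cams.grab_frame('side'); cv2.imwrite('pics/s5.png',cv2.resize(f[100:300,210:450],None,fx=3,fy=3))
print(status.sense()['position'])
E
```

```text
time_s: 13.2
position: [0.6794, 0.0258, 0.2571]
eef_rot: [-0.0, 1.0, -0.0, 0.001]
force: [-0.3, -0.3, 0.2]
finger_gap: 0.0512
time_s: 13.9
position: [0.6782, 0.0261, 0.2557]
eef_rot: [0.0, 1.0, -0.0, -0.001]
force: [-10.6, 0.5, 9.4]
finger_gap: 0.0105
[0.67820336 0.02612083 0.25572301]
```

View pics/s5.png

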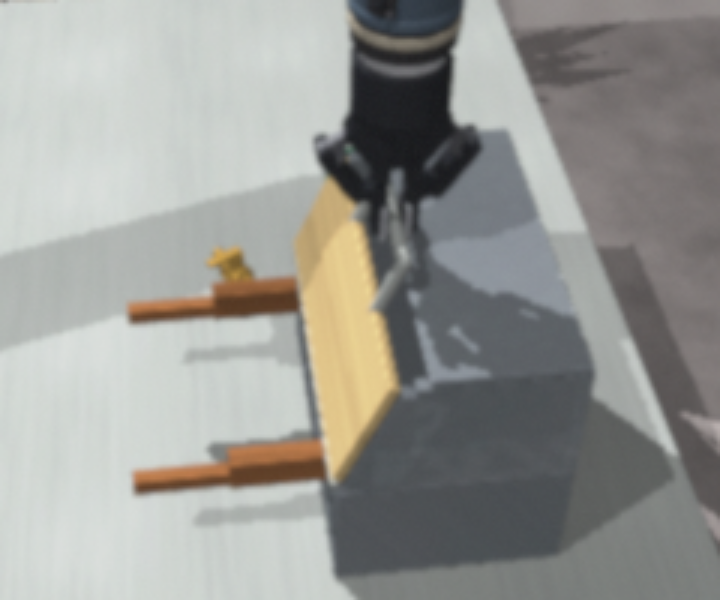

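Run:
```python
import numpy as np
a=np.linspace(0,1.97,25)-.4
x=-.165*np.sin(a);z=.165*np.cos(a)
for i in range(24): print(i,round((x[i+1]-x[i])*1000,1),round(-(z[i+1]-z[i])*1000,1),round((x[i+1]-x[0])*1000,1),round(-(z[i+1]-z[0])*1000,1))
```

```text
0 -12.7 -4.8 -12.7 -4.8
1 -13.0 -3.7 -25.7 -8.5
2 -13.3 -2.6 -39.0 -11.1
3 -13.5 -1.5 -52.4 -12.6
4 -13.5 -0.4 -66.0 -13.0
5 -13.5 0.7 -79.5 -12.3
6 -13.4 1.8 -92.9 -10.5
7 -13.2 2.9 -106.1 -7.6
8 -12.9 4.0 -119.1 -3.6
9 -12.6 5.0 -131.7 1.4
10 -12.1 6.0 -143.8 7.4
11 -11.6 7.0 -155.4 14.4
12 -11.0 7.9 -166.3 22.3
13 -10.3 8.8 -176.6 31.2
14 -9.5 9.6 -186.2 40.8
15 -8.7 10.4 -194.9 51.1
16 -7.8 11.0 -202.7 62.2
17 -6.9 11.7 -209.6 73.8
18 -5.9 12.2 -215.5 86.0
19 -4.9 12.6 -220.4 98.6
20 -3.8 13.0 -224.2 111.6
21 -2.8 13.3 -227.0 124.9
22 -1.7 13.4 -228.7 138.3
23 -0.6 13.5 -229.3 151.8
```

```bash
python3 -m pendant '[[-0.0127,0,-0.0048,0,0,0],[-0.013,0,-0.0037,0,0,0],[-0.0133,0,-0.0026,0,0,0],[-0.0135,0,-0.0015,0,0,0],[-0.0135,0,-0.0004,0,0,0],[0,0,0,0,0,0]]'
```

```text
time_s: 14.55
position: [0.6134, 0.0261, 0.2686]
eef_rot: [0.0, 1.0, -0.0, 0.001]
force: [0.4, -1.9, 2.8]
finger_gap: 0.0109
```

Forces are small. Continuing.

```bash
python3 -m pendant '[[-0.0135,0,0.0007,0,0,0],[-0.0134,0,0.0018,0,0,0],[-0.0132,0,0.0029,0,0,0],[-0.0129,0,0.004,0,0,0],[-0.0126,0,0.005,0,0,0],[0,0,0,0,0,0]]';python3 -m pendant '[[-0.0121,0,0.006,0,0,0],[-0.0116,0,0.007,0,0,0],[-0.011,0,0.0079,0,0,0],[-0.0103,0,0.0088,0,0,0],[-0.0095,0,0.0096,0,0,0],[0,0,0,0,0,0]]'
python3 - <<'E'
from h import *
f=cams.grab_frame('side'); cv2.imwrite('pics/s6.png',cv2.resize(f[100:300,210:450],None,fx=3,fy=3))
print(status.sense()['position'],status.sense()['force'])
E
```

```text
time_s: 15.15
position: [0.5475, 0.026, 0.2529]
eef_rot: [0.0, 1.0, -0.0, -0.0]
force: [-1.7, -1.1, 1.7]
finger_gap: 0.0104
time_s: 15.75
position: [0.4936, 0.026, 0.2131]
eef_rot: [0.0, 1.0, -0.0, -0.001]
force: [-0.8, -1.7, 0.8]
finger_gap: 0.011
[0.49417854 0.02602893 0.2136718 ] [-1.80588422 -2.77470459  1.34244507]
```

View pics/s6.png

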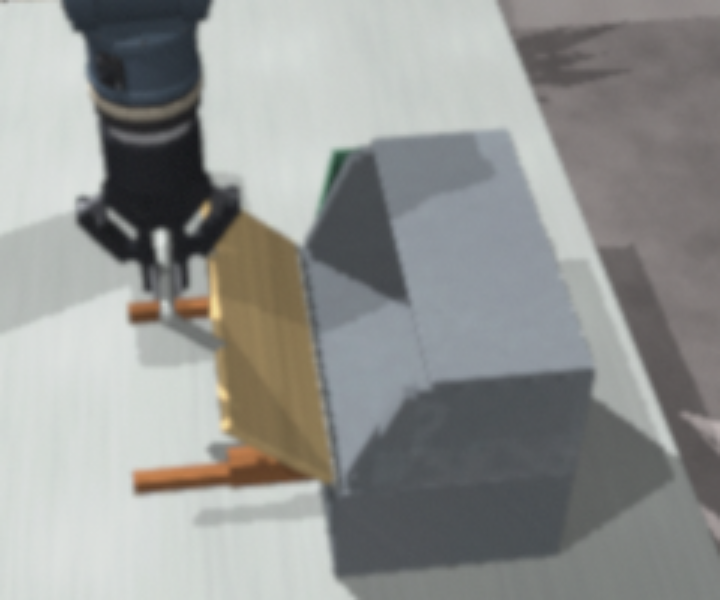

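```bash
python3 -m pendant '[[-0.0087,0,0.0104,0,0,0],[-0.0078,0,0.011,0,0,0],[-0.0069,0,0.0117,0,0,0],[-0.0059,0,0.0122,0,0,0],[0,0,0,0,0,0]]';python3 -m pendant '[[-0.0049,0,0.0126,0,0,0],[-0.0038,0,0.013,0,0,0],[-0.0028,0,0.0133,0,0,0],[0,0,0,0,0,0]]'
python3 - <<'E'
from h import *
f=cams.grab_frame('side'); cv2.imwrite('pics/s7.png',cv2.resize(f[100:300,210:450],None,fx=3,fy=3))
print(status.sense()['position'],status.sense()['force'])
E
```

```text
time_s: 16.3
position: [0.464, 0.026, 0.1676]
eef_rot: [0.0, 1.0, -0.0, -0.001]
force: [-4.0, -2.3, 0.2]
finger_gap: 0.0105
time_s: 16.7
position: [0.4518, 0.026, 0.1285]
eef_rot: [0.0, 1.0, -0.0, -0.002]
force: [-7.9, -2.8, 0.4]
finger_gap: 0.0108
[0.45192659 0.02602359 0.12905374] [-8.42043614 -2.57395658  0.72325252]
```

View pics/s7.png

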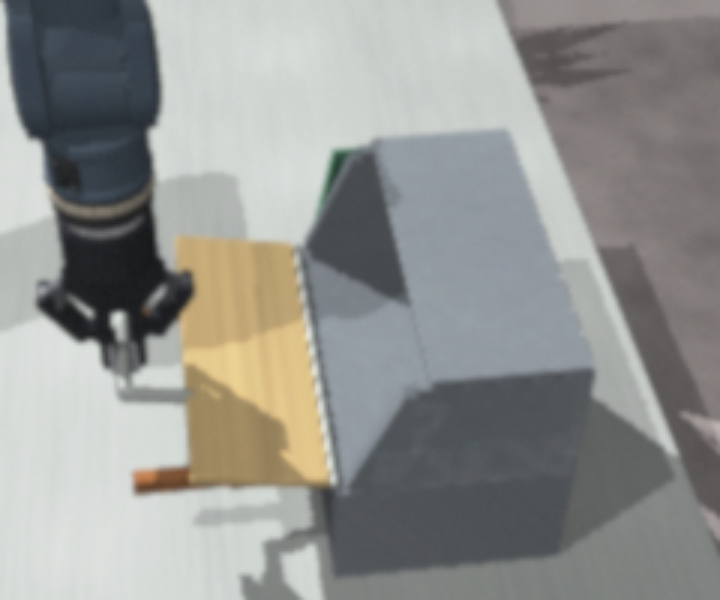

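```bash
python3 -m pendant '[[-0.0025,0,0.010,0,0,0],[-0.0015,0,0.010,0,0,0],[0,0,0,0,0,0]]';python3 -m pendant '[[0,0,0.003,0,0,0],[0,0,0,0,0,0]]';python3 -m pendant '[[0,0,0.003,0,0,0],[0,0,0,0,0,0]]'
```

```text
time_s: 17.05
position: [0.4493, 0.0261, 0.1092]
eef_rot: [0.0, 1.0, -0.0, -0.001]
force: [-4.8, -2.6, -1.4]
finger_gap: 0.0108
time_s: 17.25
position: [0.4491, 0.0261, 0.1068]
eef_rot: [0.0, 1.0, -0.0, -0.001]
force: [-4.8, -3.5, 0.3]
finger_gap: 0.0109
time_s: 17.45
position: [0.449, 0.0261, 0.1038]
eef_rot: [0.0, 1.0, -0.0, -0.001]
force: [-5.1, -2.8, -0.4]
finger_gap: 0.0109
```

```bash
python3 -m pendant '[[0,0,0.0015,0,0,0],[0,0,0,0,0,0]]';python3 -m pendant '[[0,0,0.0015,0,0,0],[0,0,0,0,0,0]]'
```

```text
time_s: 17.65
position: [0.449, 0.0261, 0.1025]
eef_rot: [0.0, 1.0, -0.0, -0.001]
force: [-6.7, -3.3, -0.6]
finger_gap: 0.0105
time_s: 17.85
position: [0.449, 0.0261, 0.101]
eef_rot: [0.0, 1.0, -0.0, -0.001]
force: [-7.2, -3.5, -0.3]
finger_gap: 0.0108
```

```bash
python3 -m pendant '[[0,0,0.0015,0,0,0],[0,0,0,0,0,0]]';python3 -m pendant '[[0,0,0.0015,0,0,0],[0,0,0,0,0,0]]'
python3 - <<'E'
from h import *
f=cams.grab_frame('side'); cv2.imwrite('pics/s8.png',cv2.resize(f[100:300,210:450],None,fx=3,fy=3))
print(status.sense()['position'],status.sense()['force'])
E
```

```text
time_s: 18.05
position: [0.4489, 0.0261, 0.0994]
eef_rot: [0.0, 1.0, -0.0, -0.001]
force: [-5.8, -2.6, -0.8]
finger_gap: 0.0106
time_s: 18.25
position: [0.4489, 0.0261, 0.0979]
eef_rot: [0.0, 1.0, -0.0, -0.001]
force: [-6.7, -2.4, -1.5]
finger_gap: 0.0112
[0.44886885 0.02612331 0.09792929] [-6.73389221 -3.48475227 -0.60429756]
```

View pics/s8.png

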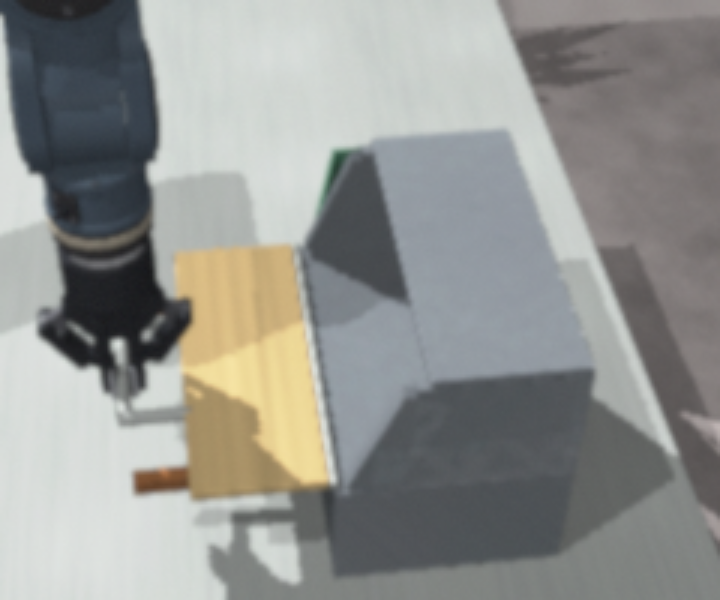

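Run:
```python
from h import *
np.set_printoptions(precision=1,suppress=True)
for th in(1.85,1.91,1.97,2.03,2.1):
    a=th-.4; P=[]
    for r,y,o in((.115,-.144,.005),(.115,.144,.005),(.165,-.055,0)):
        x=-r*np.sin(a)+o*np.cos(a)*-1*-1*0+ -0; z=.12+r*np.cos(a)+o*np.sin(a); x+=o*np.cos(a)
        P.append([.6135+x,.0268+y,z])
    print(th,((proj('side',P)-[210,100])*3).ravel())
```

```text
1.85 [187.7 482.  172.8 238.9 121.1 401.7]
1.91 [187.1 487.7 172.3 244.5 121.2 409.8]
1.97 [187.  493.2 172.3 250.  122.  417.7]
2.03 [187.4 498.7 172.7 255.5 123.5 425.5]
2.1 [188.6 505.  173.8 261.8 126.1 434.4]
```

```bash
python3 -m pendant '[[0,0,0,0,0,0],[0,0,0,0,0,0],[0,0,0,0,0,0],[0,0,0,0,0,0]]' 35 20
python3 - <<'E'
from h import *
f=cams.grab_frame('side'); cv2.imwrite('pics/s9.png',cv2.resize(f[100:300,210:450],None,fx=3,fy=3))
print(status.sense()['position'],status.sense()['force'],status.sense()['finger_gap'])
E
```

```text
time_s: 18.7
position: [0.4498, 0.0264, 0.0978]
eef_rot: [-0.0, 1.0, -0.0, 0.001]
force: [-0.4, -0.9, -0.1]
finger_gap: 0.0298
[0.44959128 0.02634581 0.09770473] [-0.53325868  0.9028649   0.43754799] 0.030267455468864564
```

View pics/s9.png

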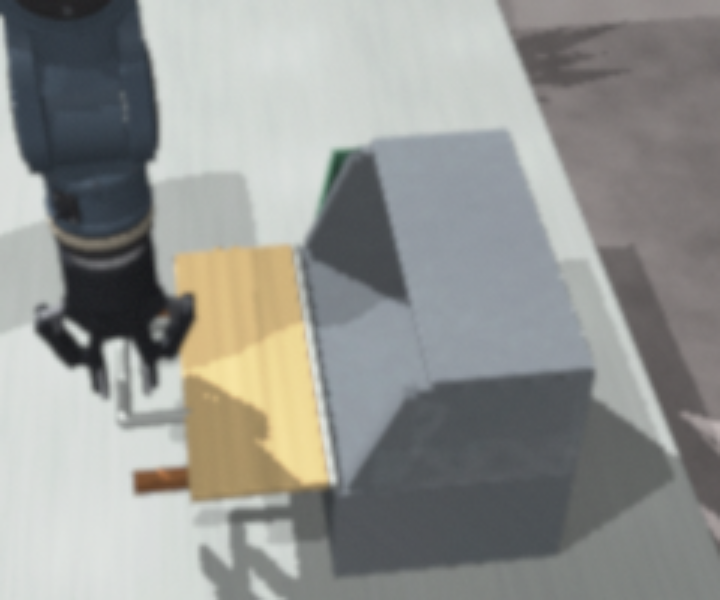

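```bash
python3 -m pendant '[[0,0,-0.01,0,0,0],[0,0,-0.02,0,0,0],[0,0,-0.03,0,0,0],[0,0,-0.04,0,0,0],[0,0,-0.04,0,0,0],[-0.03,0,-0.03,0,0,0],[-0.04,0,0,0,0,0],[-0.04,0,0,0,0,0],[-0.03,0,0,0,0,0],[0,0,0,0,0,0],[0,0,0,0,0,0]]'
python3 - <<'E'
from h import *
for n in('side','top'):
    f=cams.grab_frame(n); cv2.imwrite(f'pics/{n}10.png',cv2.resize(f[100:300,190:450],None,fx=3,fy=3))
    for t in('bin','gauge','hub','tap'):
        for d in cams.spot_point(t,n)[:1]: print(n,t,round(d['conf'],2),at_z(n,d['location'],0).round(3))
print(status.sense()['position'],status.sense()['force'],status.sense()['time_s'])
E
```

```text
time_s: 19.85
position: [0.3093, 0.0263, 0.2684]
eef_rot: [-0.0, 1.0, 0.0, 0.001]
force: [0.5, 0.7, 0.6]
finger_gap: 0.0298
side gauge 0.81 [ 0.559 -0.226  0.   ]
side hub 0.67 [ 0.705 -0.257  0.   ]
top bin 0.62 [0.723 0.307 0.   ]
top gauge 0.55 [ 0.552 -0.219  0.   ]
top hub 0.82 [ 0.711 -0.256  0.   ]
top tap 0.46 [0.567 0.258 0.   ]
[0.30925166 0.02624483 0.26725073] [ 0.16588272 -0.17166796  0.75744648] 20.35
```

View pics/side10.png

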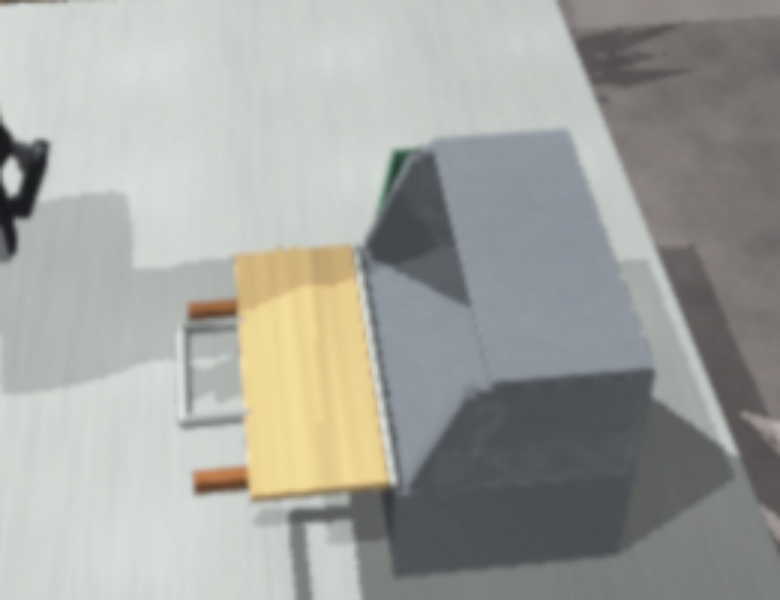

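View pics/top10.png

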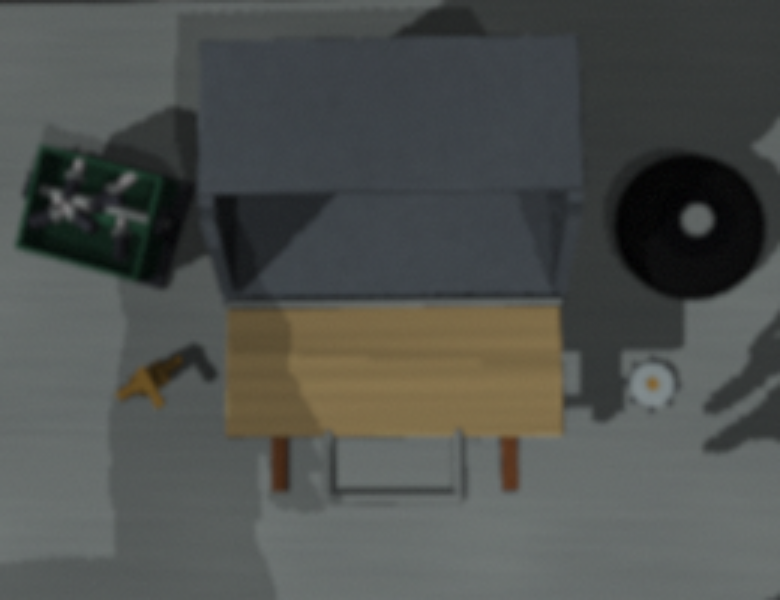

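The side picture shows the flap's near corner at about (252, 498), unchanged since release. Both support tips stick out equally beyond the flap, at (195, 480) and (190, 308) in that picture. The top picture shows the bin, tap, gauge and hub where they started.

```bash
python3 -c "
from workcell import robot
print(robot.job_done())"
```

```text
the job is handed in; nothing more can be done
None
```

I pulled both support bars out to their stops with the flap shut, feeling each stop as a force rise at TCP x = 0.466 m. I then took the flap's handle from above and guided it round its arc onto the bars at roughly 0.13 m/s, well under the drop limit. I let go there, moved clear and handed the job in at about 20.4 s; it gave no verdict.

**Last checks:**
- **Flap:** it lies level. Its corner and handle in the side picture match about 1.98 rad, and it barely moved when released.
- **Supports:** both bars stand equally far out.
- **Bystanders:** the bin, tap, gauge and hub look unmoved. The detector's positions agree with the start to within about 10 mm, which is its noise.
- **Robot:** it is clear of everything, with force readings near zero.

**Checks that were less clear:**
- **No contact force:** I felt no clear rise when the flap reached the bars, so I judged contact from the pictures and the height.
- **Point detector:** its positions for the pulls and the handle were up to about 14 mm off the known geometry. I used my own fit of the cabinet's corners instead.

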